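Assemble the sieve set on the vibrating platform

TASK

Build up the little brass sieve set on the vibrating platform, one piece at a time from the bottom: first the plain pan inside the platform's ring, then the fine-mesh sieve, then the coarse sieve with the round holes, and last the lid with the knob. Each piece must be fully seated in the one below, with its spigot inside the rim, and let go before the next is brought. Do not tip any piece over, and leave the jar and the beaker where they are.

Things in the scene. Friction and masses are not known exactly. Their poses are not given: they have to be found in the camera images.
- pan: Receiving pan: brass round cup with a plain closed floor and flat underside, no spigot; 56 mm outside diameter, 44 mm tall, straight wall 2.5 mm thick (mouth 51 mm), about 0.14 kg. Stands upright, loose. Origin: centre of its underside; z up.
- fine_sieve: Brass ring 56 mm outside, wall 2.5 mm, floor of close square steel wire mesh; 38 mm tall in all, 0.12 kg. Below, a centred tapered spigot (6 mm high, 43 mm wide, 40 at the tip) drops into the mouth of the piece below until the shoulder rests on its rim. Full-width wall: 6 to 38 mm above the origin. Origin: centre of the underside (spigot tip), z up. Seated: 38 mm above the pan's origin.
- coarse_sieve: Brass ring 56 mm outside, wall 2.5 mm, floor a steel plate with seven round 12 mm holes; 52 mm tall in all, 0.15 kg. Below, a centred tapered spigot (6 mm high, 43 mm wide, 40 at the tip) drops into the mouth of the piece below until the shoulder rests on its rim. Full-width wall: 6 to 52 mm above the origin. Origin: centre of the underside, z up. Seated: 32 mm above the fine sieve's origin.
- lid: Brass disc 56 mm wide, 6 mm thick, with a black upright knob 18 mm wide, 28 mm tall; 40 mm in all, 0.10 kg. Below, a centred tapered spigot (6 mm high, 43 mm wide, 40 at the tip) drops into the mouth of the piece below until the shoulder rests on its rim. Disc 6 to 12, knob 12 to 40 mm above the origin. Origin: centre of the underside, z up. Seated: 46 mm above the coarse sieve's origin.
- platform (a point): Centre of the flat top of the black round platform of the vibrating base, 40 mm above the bench; z up. The base is a fixed white box 120 x 120 mm, 34 mm high, turned a little; its front knob is not used. Round the platform an aluminium ring, 72 mm inside, 84 mm outside, stands 4 mm above its surface; the pan stands inside it with play.
- jar: Bystander: amber glass jar with white cap and paper label, 40 mm in diameter, 55 mm tall, loose among the pieces. Origin: centre of its underside.
- beaker: Bystander: empty glass beaker, 66 mm across the mouth, 75 mm tall, at the left side. Origin: centre of its underside.
Things that resemble listed ones, but are neither listed nor needed, are in the scene too. Leave any blue, pink or turquoise look-alike of the coarse_sieve alone.

How it is judged:
On the way, in this order (a step that is already met when the one before it is completed fails the run):
1. the pan stands flat inside the platform's ring, released (horizontal distance between pan and platform below 0.011 m and z of pan in the frame of platform between -0.003 and 0.003 m and angle between pan's own z axis and vertical below 0.08 rad and contact force between the fingers and pan below 0.3 N), for 0.2 s.
2. the fine sieve is seated in the pan, released (horizontal distance between fine_sieve and pan below 0.006 m and z of fine_sieve in the frame of pan between 0.035 and 0.041 m and angle between fine_sieve's own z axis and vertical below 0.08 rad and contact force between the fingers and fine_sieve below 0.3 N), for 0.2 s.
3. the coarse sieve is seated in the fine sieve, released (horizontal distance between coarse_sieve and fine_sieve below 0.006 m and z of coarse_sieve in the frame of fine_sieve between 0.029 and 0.035 m and angle between coarse_sieve's own z axis and vertical below 0.08 rad and contact force between the fingers and coarse_sieve below 0.3 N), for 0.2 s.
4. the lid is seated on the coarse sieve, released (horizontal distance between lid and coarse_sieve below 0.006 m and z of lid in the frame of coarse_sieve between 0.043 and 0.049 m and angle between lid's own z axis and vertical below 0.08 rad and contact force between the fingers and lid below 0.3 N), for 0.2 s.
At the end, for the whole second after the job is handed in: Pan on the platform inside the ring (within 11 mm of centre), fine sieve in the pan, coarse sieve in the fine one, lid on top: each seated on the one below (centre within 6 mm, height within 3 mm), upright within 0.08 rad, released and at rest (all of step 1 and all of step 2 and all of step 3 and all of step 4 and linear speed of each of pan, fine_sieve, coarse_sieve, lid below 0.02 m/s and angular speed of each of pan, fine_sieve, coarse_sieve, lid below 0.2 rad/s); the robot touches nothing.
It fails at once if the jar is displaced by more than 30 mm or tipped over (distance of jar from where it was at the start of the episode above 0.03 m or angle between jar's own z axis and vertical above 0.6 rad).
It fails at once if the beaker is displaced by more than 30 mm or tipped over (distance of beaker from where it was at the start of the episode above 0.03 m or angle between beaker's own z axis and vertical above 0.6 rad).
It fails at once if a piece of the sieve set is tipped over (angle between any of pan, fine_sieve, coarse_sieve, lid's own z axis and vertical above 0.9 rad).
It also fails if it takes over 128 s, if anything falls off the work surface, if the arm or the gripper's body presses on something with over 40 N, if the wrist force passes 120 N, or if a joint passes its speed limit or range.

ROBOT

A 6-joint arm with a two-finger parallel gripper is mounted at the origin on the work surface. World frame = base frame: x ahead of the robot, y to its left, z up, the work surface at z = 0. Lengths are in m, angles in rad, forces in N, time in s.
With the tool pointing down it reaches from about 0.275 to 0.825 m from the base axis. Payload 5.2 kg.
Tool frame: the origin (TCP) lies on the mounting face of the last link; the fingertips stand 186 mm ahead of it and the grasp point (between the pads) lies 167 mm ahead of it; x points along the fingers, z is the direction in which the jaws open and shut, and the axes are right-handed (so a half turn about x gives the same grasp; the last joint's range is limited). The gripper opens to 93 mm and grips with 3 to 60 N. Pads are 15 mm wide; open, the fingers measure 128 mm over their backs; the gripper's body (75 mm by 188 mm) begins 65 mm behind the grasp point.
Start: joints at [1.146, 0.259, 1.535, -0, 1.348, -0.203], TCP at [0.121, 0.537, 0.405] pointing down, gripper open.
Joint ranges: [-3.14, 3.14], [-0.91, 2.08], [0.19, 2.58], [-1.22, 4.36], [0.22, 2.71], [-3.12, 3.12]. Speed limits (rad/s): [2.57, 2.57, 3.14, 3.14, 3.14, 3.14].

INTERFACE

Orientations are given as [roll, pitch, yaw] about the fixed x, y, z axes, in that order (R = Rz(yaw) Ry(pitch) Rx(roll)).
In Python, from workcell import bot gives the robot as it stands.
- The arm moves only by the tool apply_moves, never from a script. Its argument "series" is one flat list of numbers, 7 for each row, row after row: the shift along the tool's x, y, z in mm, then the turn, a rotation vector about the tool's x, y, z in degrees, then the opening, from 0 (shut) to 1 (fully open). A call has exactly 8 rows; each row shifts and turns the commanded pose from where the row before left it, along the tool's axes as they then stand; what a row does not reach is not made up. A row lasts 1/8 s, in which the tool goes at most 62.5 mm and 10.7 degrees, less where a joint would pass 70% of its speed; a pose out of reach is approached as far as the arm can. A call is refused whole if a number of a shift passes 62.5 or a number of a turn 10.7, either way. A call with a gripper value outside its range is refused whole. The fingers move at their own pace and stop on an object; the grip force is fixed at half the most. Time passes only in rows, so rows that do not move let the fingers close, or fill a call up. It gives the time, the measured TCP pose, the force and the opening at its end, in the units of the state.
- bot.sense(): the state, without advancing time (a new reading comes with each control period).
- bot.snapshot(name): name is "side" or "top" or "wrist"; returns a dict with "img" (384x512x3 uint8, red, green, blue), "K" (3x3 intrinsics, pixels), "cam_to_world" (4x4, takes a point from camera to world coordinates). Camera axes: x right, y up, looking along -z (the intrinsics and any distortion apply to the point x, -y, -z); pixel columns grow to the right and rows downward; lengths in m; the calibration is good to about 2 mm. A picture is of the moment at which its call begins. There is no depth.
- bot.sign_off(): hands the job in, once; it reports no verdict.
Trained networks look in the newest picture that a camera, given by its name, has taken for a name from the list of things; names that differ only in an ending like _2 or _b are one class to them, and where a whole thing is asked for, a point or a joint stands for the part that bears it (a point fixed in the world has none). Each returns a list of dicts, best first, with "conf" (0 to 1); they miss things now and then, are a little off and sometimes report something else, mostly with a low value. They report only what shows in the picture. A call takes as long as a camera call. They do not tell look-alikes from the thing itself.
- bot.masks_of(name, camera): "region" (384x512 bool, what is visible of it).
- bot.tip_of(name, camera): "point" ([x, y, z] in m, in world coordinates, good to about 4 mm: a listed point, or the origin of a listed thing).
The state is a dict: "t": time; "joints": joint angles; "joint_vel": joint speeds; "joint_torque": joint torques, N m; "tool_pos": TCP position; "orientation": TCP orientation; "force": force on the tool from outside, world axes, zero at the start; "torque": the same for the moment, N m; "finger_gap": finger opening in m.
Only numpy, scipy, OpenCV 4.12 (cv2) and the standard library are available. Lean on these libraries where they do the work, as an engineer would, in place of code of your own. Each camera call takes 0.05 s, during which the arm holds its last target. There are 200 camera calls.

## Working session

There is one attempt and no reset: what is moved stays moved. The work goes in short steps, Python scripts to look and compute and a tool call to move; the robot and the scene stay as the last step left them, time stands still between calls to the robot, and variables do not carry over. Pictures are saved under pics/ and viewed, about 12 in all and at most 16, crops included, and the job is handed in when it is done.

Besides the shell and the picture viewer there is one more tool, called after ">>>" as name(argument=value, ...) on one line, values as JSON. apply_moves: Moves the arm, as the interface text tells. Its arguments: {"type":"object","properties":{"series":{"type":"array"}},"required":["series"]}

```bash
mkdir -p pics
cat > h.py <<'E'
import numpy as np, cv2
from workcell import bot
def snap(c,fn=None):
    s=bot.snapshot(c)
    if fn: cv2.imwrite('pics/'+fn,s['img'][:,:,::-1])
    return s
def proj(s,p):
    T=np.linalg.inv(np.array(s['cam_to_world'])); q=T[:3,:3]@np.array(p)+T[:3,3]
    q=np.array([q[0],-q[1],-q[2]]); q=np.array(s['K'])@q; return q[:2]/q[2]
def unproj(s,uv,z):
    T=np.array(s['cam_to_world']); d=np.linalg.inv(np.array(s['K']))@np.array([uv[0],uv[1],1.])
    d=T[:3,:3]@np.array([d[0],-d[1],-d[2]]); o=T[:3,3]; return o+d*(z-o[2])/d[2]
E
python3 - <<'E'
from h import *
a=snap('top'); b=snap('side')
cv2.imwrite('pics/top.png',cv2.resize(a['img'][:,:,::-1],(800,600))); cv2.imwrite('pics/side.png',cv2.resize(b['img'][:,:,::-1],(800,600)))
print(np.round(a['cam_to_world'],2),a['K'])
for n in ['pan','fine_sieve','coarse_sieve','lid','platform','jar','beaker']:
  for c in ['top','side']:
    print(n,c,[(round(d['conf'],2),np.round(d['point'],3).tolist()) for d in bot.tip_of(n,c)])
print(bot.sense())
E
```

```text
[[ 0.    1.   -0.09  0.41]
 [-1.    0.   -0.    0.06]
 [-0.    0.09  1.    1.31]
 [ 0.    0.    0.    1.  ]] [[494.9004847    0.         250.82077813]
 [  0.         494.9004847  195.16428418]
 [  0.           0.           1.        ]]
pan top [(0.73, [0.618, -0.213, 0.001])]
pan side [(0.75, [0.616, -0.219, 0.001])]
fine_sieve top [(0.65, [0.619, -0.007, 0.002])]
fine_sieve side [(0.63, [0.616, -0.006, -0.001])]
coarse_sieve top [(0.87, [0.456, 0.225, -0.002]), (0.87, [0.35, 0.218, -0.004]), (0.59, [0.39, 0.119, -0.002]), (0.55, [0.376, 0.309, 0.002])]
coarse_sieve side [(0.87, [0.353, 0.22, -0.003]), (0.78, [0.458, 0.223, -0.0]), (0.73, [0.379, 0.308, 0.001]), (0.57, [0.399, 0.125, 0.001])]
lid top [(0.56, [0.629, 0.269, -0.0]), (0.17, [0.616, -0.214, 0.0])]
lid side [(0.54, [0.626, 0.266, 0.001])]
platform top [(0.74, [0.459, 0.004, 0.041])]
platform side [(0.72, [0.465, -0.001, 0.037])]
jar top [(0.47, [0.466, -0.219, -0.002])]
jar side [(0.86, [0.461, -0.217, 0.0])]
beaker top [(0.62, [0.48, 0.418, -0.001])]
beaker side [(0.6, [0.477, 0.418, 0.0])]
{'t': 0.8, 'joints': array([ 1.14620601e+00,  2.58565408e-01,  1.53499495e+00,  2.65371707e-05,
        1.34797772e+00, -2.02836764e-01]), 'joint_vel': array([-0.00153305,  0.00147236, -0.00059448,  0.00019902, -0.00045226,
       -0.00105177]), 'joint_torque': array([-1.93654705e-03, -4.37135911e+01, -2.84293485e+01,  7.17956666e-02,
        3.07086075e-02,  5.05233538e-05]), 'tool_pos': array([0.12096208, 0.53653982, 0.40477341]), 'orientation': array([0.23994978, 1.57073592, 1.58898669]), 'force': array([ 1.40640073,  0.54757648, -1.04574312]), 'torque': array([-0.01110203,  0.00860865, -0.00604337]), 'finger_gap': 0.09285185846537215}
```

View pics/top.png

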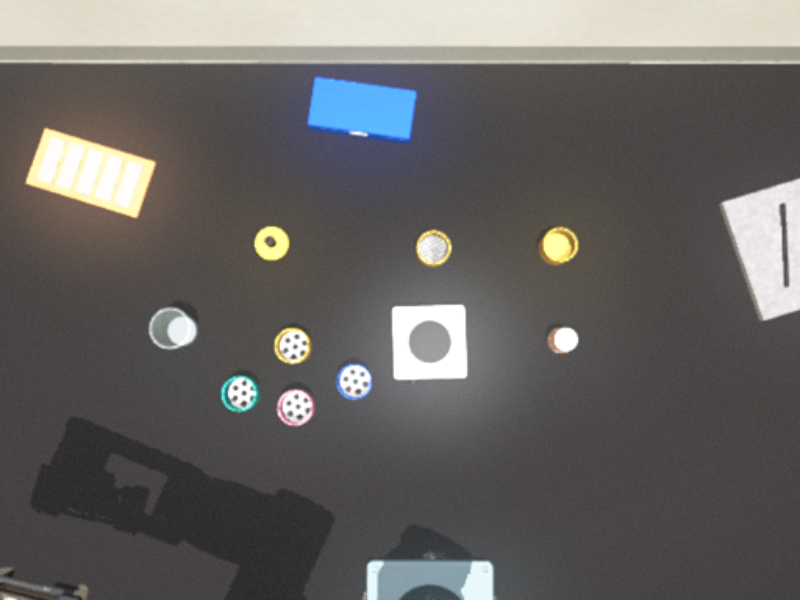

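View pics/side.png

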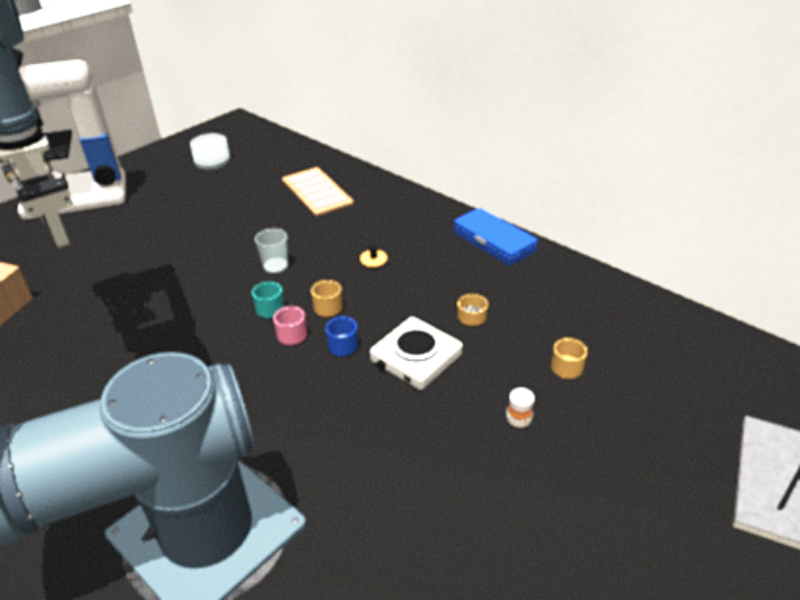

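The top picture shows the lid at (272,243), fine sieve (434,247), pan (559,245), jar (563,340), the brass coarse sieve at (292,346) and the platform at (430,341). The coloured look-alikes are at (240,393), (296,407) and (354,381). The network points agree across both cameras, so I'm moving toward the pan with the jaws along world y.

>>> apply_moves(series=[0, 0, 0, -6.35, 0, 0, 1, 0, 0, 0, -6.35, 0, 0, 1, 3, -35, -51, 0, 0, 0, 1, 3, -35, -51, 0, 0, 0, 1, 3, -35, -51, 0, 0, 0, 1, 3, -35, -51, 0, 0, 0, 1, 3, -35, -51, 0, 0, 0, 1, 3, -35, -51, 0, 0, 0, 1])

```text
t: 1.8
tool_pos: [0.3316, 0.2288, 0.3871]
orientation: [-1.201, 1.569, 0.37]
force: [0.9, 0.7, -0.6]
finger_gap: 0.0932
```

>>> apply_moves(series=[3, -35, -51, 0, 0, 0, 1, 3, -35, -51, 0, 0, 0, 1, 3, -35, -51, 0, 0, 0, 1, 3, -35, -51, 0, 0, 0, 1, 3, -35, -51, 0, 0, 0, 1, 3, -35, -51, 0, 0, 0, 1, 3, -35, -51, 0, 0, 0, 1, 0, 0, 0, 0, 0, 0, 1])

```text
t: 2.8
tool_pos: [0.5775, -0.1304, 0.3645]
orientation: [2.895, 1.57, -1.822]
force: [0.1, 0.8, 0.1]
finger_gap: 0.0933
```

```bash
cat >> h.py <<'E'
def st():
    from scipy.spatial.transform import Rotation as Ro
    s=bot.sense(); R=Ro.from_euler('xyz',s['orientation']).as_matrix()
    print('t',round(s['t'],2),'tcp',np.round(s['tool_pos'],4),'gap',round(s['finger_gap'],4),'F',np.round(s['force'],1),'jaw',np.round(R[:,2],3),'app',np.round(R[:,0],3)); return s,R
def go(p):  # tool-axis shift (mm) to bring TCP to p
    s,R=st(); print('shift mm',np.round(R.T@(np.array(p)-s['tool_pos'])*1000,1))
E
python3 - <<'E'
from h import *
st(); w=snap('wrist','w1.png'); T=w['cam_to_world']; print(np.round(T,3),w['K'][0])
print([(round(d['conf'],2),np.round(d['point'],4)) for d in bot.tip_of('pan','wrist')])
E
```

```text
t 2.8 tcp [ 0.5775 -0.1304  0.3645] gap 0.0933 F [0.1 0.8 0.1] jaw [ 0.004  1.    -0.001] app [-0.    -0.001 -1.   ]
[[ 0.005 -0.958 -0.287  0.498]
 [ 1.     0.005  0.002 -0.13 ]
 [-0.    -0.287  0.958  0.345]
 [ 0.     0.     0.     1.   ]] [341.75994211   0.         259.52716404]
[(0.66, array([ 6.191e-01, -2.171e-01,  5.000e-04]))]
```

View pics/w1.png

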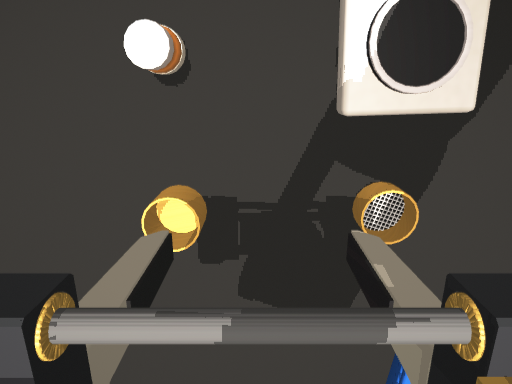

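The wrist view shows the pan at (173,217), fine sieve (385,213), jar (155,46) and the platform at (420,40). I'm moving above the pan.

>>> apply_moves(series=[10, -10, -21.5, 0, 0, 0, 1, 10, -10, -21.5, 0, 0, 0, 1, 20, -10, -21.5, 0, 0, 0, 1, 30, -10, -21.5, 0, 0, 0, 1, 34, 0, 0, 0, 0, 0, 1, 0, 0, 0, 0, 0, 0, 1, 0, 0, 0, 0, 0, 0, 1, 0, 0, 0, 0, 0, 0, 1])

```text
t: 3.9
tool_pos: [0.6164, -0.2126, 0.2637]
orientation: [-2.084, 1.568, -0.513]
force: [-0.7, -0.0, 0.4]
finger_gap: 0.0928
```

```bash
cat >> h.py <<'E'
from scipy.optimize import least_squares
TH=np.linspace(0,2*np.pi,72,endpoint=False)
def locate(s,m,z0,z1,r,p0):
    """x,y of an upright cylinder (z0..z1, radius r) from its mask: match the outline's hull moments/extents"""
    c=max(cv2.findContours(m.astype('uint8'),cv2.RETR_EXTERNAL,cv2.CHAIN_APPROX_NONE)[0],key=cv2.contourArea)
    def f(h):
        M=cv2.moments(cv2.convexHull(h.astype('float32').reshape(-1,1,2))); h=h.reshape(-1,2)
        return np.array([M['m10']/M['m00'],M['m01']/M['m00'],h[:,0].min(),h[:,0].max(),h[:,1].min(),h[:,1].max()])
    t=f(c+0.)
    def res(p): return f(np.array([proj(s,[p[0]+r*np.cos(a),p[1]+r*np.sin(a),z]) for z in(z0,z1) for a in TH]))-t
    q=least_squares(res,p0,x_scale=.01,diff_step=1e-4,loss='soft_l1')
    return q.x,np.round(q.fun,1)
def find(name,cam,z0,z1,r,p0,fn=None):
    s=snap(cam,fn)
    for d in bot.tip_of(name,cam): print(cam,name,'tip',round(d['conf'],2),np.round(d['point'],4))
    for d in bot.masks_of(name,cam):
        if d['conf']>.3:
            try:
                x,e=locate(s,d['region'],z0,z1,r,p0); print(' cyl',round(d['conf'],2),np.round(x,4),'res px',e)
            except Exception as ex: print(ex)
E
python3 - <<'E'
from h import *
st()
for c in ['wrist','top','side']: find('pan',c,0,.044,.028,[.618,-.216],c+'2.png')
E
```

```text
t 3.9 tcp [ 0.6164 -0.2126  0.2637] gap 0.0928 F [-0.7 -0.   0.4] jaw [-0.     1.    -0.002] app [ 0.003 -0.002 -1.   ]
wrist pan tip 0.75 [ 6.184e-01 -2.163e-01 -1.000e-04]
 cyl 0.6 [ 0.6208 -0.2153] res px [ 0.   0.2 -1.4  1.3 -1.6  1.1]
top pan tip 0.48 [ 0.6186 -0.2142  0.0027]
side pan tip 0.92 [ 0.6174 -0.2171  0.0026]
 cyl 0.73 [ 0.6209 -0.2158] res px [-0.  -0.1 -1.   1.  -0.9  0.8]
```

View pics/wrist2.png

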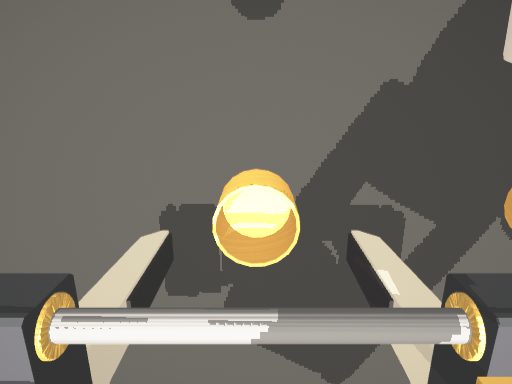

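The wrist view shows the pan centred between the fingers at (256,218). The cylinder fits from two cameras agree at (0.620, -0.2155). I'm descending and gripping.

>>> apply_moves(series=[16, -1, -1, 0, 0, 0, 1, 16, -1, -1, 0, 0, 0, 1, 16, -1, -1, 0, 0, 0, 1, 16.5, 0, 0, 0, 0, 0, 1, 0, 0, 0, 0, 0, 0, 1, 0, 0, 0, 0, 0, 0, 0.7, 0, 0, 0, 0, 0, 0, 0.5, 0, 0, 0, 0, 0, 0, 0.3])

```text
t: 5.35
tool_pos: [0.6191, -0.2156, 0.198]
orientation: [-2.062, 1.569, -0.491]
force: [0.2, -0.2, 0.1]
finger_gap: 0.0677
```

>>> apply_moves(series=[0, 0, 0, 0, 0, 0, 0.2, 0, 0, 0, 0, 0, 0, 0.1, 0, 0, 0, 0, 0, 0, 0, 0, 0, 0, 0, 0, 0, 0, 0, 0, 0, 0, 0, 0, 0, -10, 0, 0, 0, 0, 0, 0, -20, 0, 0, 0, 0, 0, 0, -30, 0, 0, 0, 0, 0, 0])

```text
t: 6.35
tool_pos: [0.6183, -0.2153, 0.2565]
orientation: [1.1, 1.567, 2.67]
force: [0.5, -0.3, -1.6]
finger_gap: 0.0555
```

Run:
```python
from h import *
s,R=st(); z=s['tool_pos'][2]-.199
find('pan','wrist',z,z+.044,.028,[.62,-.216],'w3.png')
find('pan','side',z,z+.044,.028,[.62,-.216])
for c in ['top','side']: find('platform',c,.04,.044,.042,[.462,.001])
```

```text
t 6.35 tcp [ 0.6183 -0.2153  0.2565] gap 0.0555 F [ 0.5 -0.3 -1.6] jaw [0.    1.    0.002] app [-0.003  0.002 -1.   ]
wrist pan tip 0.68 [ 0.6207 -0.2125  0.059 ]
 cyl 0.95 [ 0.6156 -0.2151] res px [-0.   0.1 -1.4  1.6 -9.5 16.8]
side pan tip 0.67 [ 0.6173 -0.2209  0.0656]
 cyl 0.82 [ 0.624  -0.2133] res px [ 0.  -0.1 -1.5  1.2 -0.6  0.6]
top platform tip 0.85 [0.4591 0.0031 0.0428]
 cyl 0.96 [ 4.626e-01 -2.000e-04] res px [-0.   0.   7.8 -5.2  5.4 -8.6]
side platform tip 0.88 [0.4654 0.0006 0.0373]
 cyl 0.7 [ 0.4376 -0.0172] res px [  0.    0.2  11.9 -12.2   9.9 -10.6]
```

View pics/w3.png

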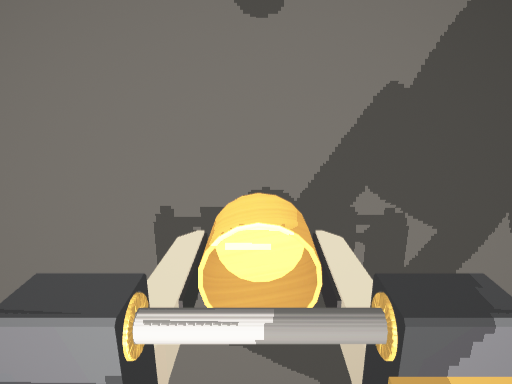

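The pan is gripped between the pads (260,260) and lifted about 58 mm. I'm carrying it over the platform.

>>> apply_moves(series=[-20, 0, 0, 0, 0, 0, 0, -20, 20, 27, 0, 0, 0, 0, 0, 30, 42, 0, 0, 0, 0, 0, 33, 45, 0, 0, 0, 0, 0, 32, 45, 0, 0, 0, 0, 0, 26, 36, 0, 0, 0, 0, 0, 16, 22, 0, 0, 0, 0, 0, 0, 0, 0, 0, 0, 0])

```text
t: 7.95
tool_pos: [0.4607, 0.0029, 0.2973]
orientation: [1.124, 1.57, 2.697]
force: [0.9, -0.8, -1.8]
finger_gap: 0.0557
```

Run:
```python
from h import *
s,R=st()
w=snap('wrist','w4.png')
for c in ['wrist','top','side']:
    if c!='wrist': snap(c)
    print(c,[(round(d['conf'],2),np.round(d['point'],4)) for d in bot.tip_of('platform',c)],[(round(d['conf'],2),np.round(d['point'],4)) for d in bot.tip_of('pan',c)])
print('platform predicted', proj(w,[.462,.0015,.04]))
```

```text
t 7.95 tcp [0.4607 0.0029 0.2973] gap 0.0557 F [ 0.9 -0.8 -1.8] jaw [-0.002  1.     0.   ] app [-0.001  0.    -1.   ]
wrist [(0.86, array([0.4612, 0.0007, 0.0399]))] [(0.73, array([0.4604, 0.0017, 0.1007]))]
top [(0.61, array([0.4563, 0.0033, 0.0403]))] []
side [(0.91, array([ 0.462 , -0.0008,  0.036 ])), (0.44, array([ 0.4781,  0.4178, -0.0007]))] [(0.71, array([ 0.4603, -0.0034,  0.1026])), (0.63, array([ 0.6149, -0.0063, -0.0037]))]
platform predicted [257.52356666 204.63085099]
```

View pics/w4.png

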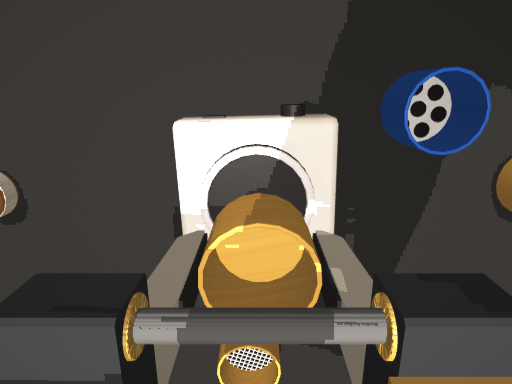

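The pan hangs over the ring: outer ring top edge near (258,145), left (201,198), right (315,198). I'll check these against the prediction.

Run:
```python
from h import *
w=bot.snapshot('wrist')
for uv in [(258,145),(201,198),(315,198),(258,152)]: print(uv,np.round(unproj(w,uv,.044),4))
g=cv2.cvtColor(w['img'],cv2.COLOR_RGB2GRAY).astype(float)
best=[]
for x in np.arange(.45,.475,.001):
  for y in np.arange(-.01,.0101,.001):
    sc=0
    for a in np.linspace(np.pi*.6,np.pi*1.4,60): # -x side
      f=lambda r:g[tuple(np.round(proj(w,[x+r*np.cos(a),y+r*np.sin(a),.044])[::-1]).astype(int))]
      sc+=f(.039)-f(.033)
    best.append((sc,x,y))
print(np.round(sorted(best)[-6:],4));
```

```text
(258, 145) [ 0.419 -0.     0.044]
(201, 198) [ 0.4571 -0.041   0.044 ]
(315, 198) [0.4572 0.0408 0.044 ]
(258, 152) [ 0.4238 -0.      0.044 ]
[[ 1.0568e+04  4.6100e-01  1.0000e-03]
 [ 1.0569e+04  4.6200e-01  2.0000e-03]
 [ 1.0570e+04  4.6100e-01  2.0000e-03]
 [ 1.0575e+04  4.6000e-01  2.0000e-03]
 [ 1.0577e+04  4.6100e-01 -0.0000e+00]
 [ 1.0603e+04  4.6200e-01  1.0000e-03]]
```

>>> apply_moves(series=[15, 0, -2.4, 0, 0, 0, 0, 20, 0, 0, 0, 0, 0, 0, 15, 0, 0, 0, 0, 0, 0, 6, 0, 0, 0, 0, 0, 0, 2, 0, 0, 0, 0, 0, 0, 0.5, 0, 0, 0, 0, 0, 0, 0, 0, 0, 0, 0, 0, 0, 0, 0, 0, 0, 0, 0, 0])

```text
t: 9.45
tool_pos: [0.4621, -0.0009, 0.2391]
orientation: [-1.826, 1.57, -0.256]
force: [0.3, 0.2, -1.2]
finger_gap: 0.0555
```

Run:
```python
from h import *
s,R=st()
```

```text
t 9.45 tcp [ 0.4621 -0.0009  0.2391] gap 0.0555 F [ 0.3  0.2 -1.2] jaw [ 0.  1. -0.] app [ 0.001 -0.    -1.   ]
```

>>> apply_moves(series=[0.8, 0, 0, 0, 0, 0, 0, 0, 0, 0, 0, 0, 0, 0, 0, 0, 0, 0, 0, 0, 0.65, 0, 0, 0, 0, 0, 0, 0.75, 0, 0, 0, 0, 0, 0, 0.85, 0, 0, 0, 0, 0, 0, 0.85, -15, 0, 0, 0, 0, 0, 0.85, -35, 0, 0, 0, 0, 0, 0.85])

```text
t: 10.45
tool_pos: [0.4612, -0.0008, 0.2872]
orientation: [1.331, 1.567, 2.902]
force: [-0.2, 0.1, 0.5]
finger_gap: 0.0789
```

>>> apply_moves(series=[-30, 0, 0, 0, 0, 0, 1, 0, 0, 0, 0, 0, 0, 1, 0, 0, 0, 0, 0, 0, 1, 0, 0, 0, 0, 0, 0, 1, 0, 0, 0, 0, 0, 0, 1, 0, 0, 0, 0, 0, 0, 1, 0, 0, 0, 0, 0, 0, 1, 0, 0, 0, 0, 0, 0, 1])

```text
t: 11.45
tool_pos: [0.4619, -0.0009, 0.3179]
orientation: [2.104, 1.571, -2.609]
force: [-0.8, 0.7, 0.3]
finger_gap: 0.093
```

Run:
```python
from h import *
s,R=st()
find('pan','wrist',.04,.084,.028,[.461,0],'w5.png')
find('pan','side',.04,.084,.028,[.461,0])
find('fine_sieve','wrist',0.006,.038,.028,[.618,-.006])
find('fine_sieve','side',0.006,.038,.028,[.618,-.006])
```

```text
t 11.45 tcp [ 0.4619 -0.0009  0.3179] gap 0.093 F [-0.8  0.7  0.3] jaw [ 0.  1. -0.] app [-0. -0. -1.]
wrist pan tip 0.73 [0.4635 0.0008 0.0393]
side pan tip 0.96 [ 0.4613 -0.0044  0.0429]
 cyl 0.87 [ 0.4641 -0.0018] res px [ 0.3 -0.1  0.1 -0.3  0.3 -0.1]
 cyl 0.67 [ 0.6353 -0.0063] res px [  0.1   0.1  -0.8   0.6 -20.9  16.9]
side fine_sieve tip 0.89 [ 0.6166 -0.0051 -0.0024]
 cyl 0.67 [ 0.615  -0.0086] res px [-0.   0.1 -0.7  0.6 -0.7  0.5]
 cyl 0.66 [ 0.4488 -0.0074] res px [  0.    0.1  18.1 -17.6   6.3 -10.4]
```

View pics/w5.png

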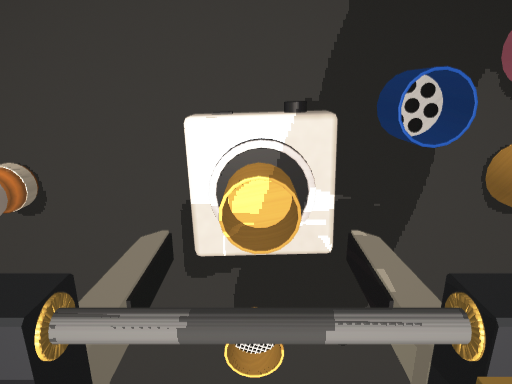

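The pan appears upright at (260,215), inside the ring. The side cylinder fit, assuming z=40 mm, has sub-pixel residuals, so the pan is seated. Next is the fine sieve.

>>> apply_moves(series=[0, -25, -1, 0, 0, 0, 1, 0, -40, -1, 0, 0, 0, 1, 0, -40, -1, 0, 0, 0, 1, 15, -30, -1, 0, 0, 0, 1, 20, -20, -1, 0, 0, 0, 1, 20, 0, 0, 0, 0, 0, 1, 0, 0, 0, 0, 0, 0, 1, 0, 0, 0, 0, 0, 0, 1])

```text
t: 13.05
tool_pos: [0.617, -0.0059, 0.2636]
orientation: [-1.793, 1.57, -0.223]
force: [-0.9, 0.3, -0.1]
finger_gap: 0.0932
```

```bash
cat >> h.py <<'E'
def brass(s,p,z0,z1,r,pad=6):
    """cylinder fit from a brass-coloured region near the prediction"""
    hs=cv2.cvtColor(s['img'],cv2.COLOR_RGB2HSV); m=((hs[...,0]>10)&(hs[...,0]<35)&(hs[...,1]>110)&(hs[...,2]>60)).astype('uint8')
    h=np.array([proj(s,[p[0]+(r+.006)*np.cos(a),p[1]+(r+.006)*np.sin(a),z]) for z in(z0,z1) for a in TH],dtype='float32')
    k=np.zeros_like(m); cv2.fillConvexPoly(k,cv2.convexHull(h).astype(int),1)
    x,e=locate(s,m*k,z0,z1,r,p); print(' brass',np.round(x,4),e); return x
E
python3 - <<'E'
from h import *
s,R=st(); find('fine_sieve','wrist',.006,.038,.028,[.617,-.006],'w6.png')
w=bot.snapshot('wrist'); brass(w,[.617,-.006],.006,.038,.028)
b=bot.snapshot('side'); brass(b,[.617,-.006],.006,.038,.028); brass(b,[.463,-.001],.04,.084,.028)
E
```

```text
t 13.05 tcp [ 0.617  -0.0059  0.2636] gap 0.0932 F [-0.9  0.3 -0.1] jaw [ 0.  1. -0.] app [ 0.001 -0.    -1.   ]
wrist fine_sieve tip 0.75 [ 0.6122 -0.0136  0.0047]
 cyl 0.84 [ 0.6164 -0.0063] res px [-0.1 -0.  -0.4  0.6 -0.6  0.8]
 brass [ 0.6164 -0.0064] [-0.1 -0.1 -0.3  0.4 -0.5  0.7]
 brass [ 0.6166 -0.0075] [-0.   0.1  0.4 -0.3 -0.2  0. ]
 brass [0.4666 0.0015] [-0.1 -0.2  0.8 -0.7  0.4 -0.1]
```

>>> apply_moves(series=[16, 0, -0.6, 0, 0, 0, 1, 17, 0, 0, 0, 0, 0, 1, 17, 0, 0, 0, 0, 0, 1, 16.5, 0, 0, 0, 0, 0, 1, 0, 0, 0, 0, 0, 0, 1, 0, 0, 0, 0, 0, 0, 0.7, 0, 0, 0, 0, 0, 0, 0.5, 0, 0, 0, 0, 0, 0, 0.3])

```text
t: 14.3
tool_pos: [0.6171, -0.0066, 0.1972]
orientation: [-1.749, 1.57, -0.179]
force: [-0.6, -0.4, -0.8]
finger_gap: 0.0674
```

>>> apply_moves(series=[0, 0, 0, 0, 0, 0, 0.2, 0, 0, 0, 0, 0, 0, 0.1, 0, 0, 0, 0, 0, 0, 0, 0, 0, 0, 0, 0, 0, 0, 0, 0, 0, 0, 0, 0, 0, -20, 0, 0, 0, 0, 0, 0, -40, 0, 0, 0, 0, 0, 0, -50, 0, 0, 0, 0, 0, 0])

```text
t: 15.3
tool_pos: [0.6163, -0.0065, 0.3056]
orientation: [1.397, 1.567, 2.968]
force: [0.8, 0.4, -1.7]
finger_gap: 0.0544
```

Run:
```python
from h import *
s,R=st()
```

```text
t 15.3 tcp [ 0.6163 -0.0065  0.3056] gap 0.0544 F [ 0.8  0.4 -1.7] jaw [0.    1.    0.001] app [-0.004  0.001 -1.   ]
```

>>> apply_moves(series=[-20, 10, 1, 0, 0, 0, 0, -10, 25, 2, 0, 0, 0, 0, 0, 26, 2, 0, 0, 0, 0, 0, 20, 1, 0, 0, 0, 0, 0, 0, 0, 0, 0, 0, 0, 0, 0, 0, 0, 0, 0, 0, 0, 0, 0, 0, 0, 0, 0, 0, 0, 0, 0, 0, 0, 0])

```text
t: 16.3
tool_pos: [0.5363, -0.0006, 0.3361]
orientation: [1.196, 1.571, 2.767]
force: [-0.1, 0.3, -0.4]
finger_gap: 0.0546
```

Run:
```python
from h import *
s,R=st(); find('pan','wrist',.04,.084,.028,[.463,-.001],'w7.png')
w=bot.snapshot('wrist'); brass(w,[.463,-.001],.04,.084,.028)
```

```text
t 16.3 tcp [ 0.5363 -0.0006  0.3361] gap 0.0546 F [-0.1  0.3 -0.4] jaw [0. 1. 0.] app [-0.  0. -1.]
wrist pan tip 0.91 [ 0.464  -0.0053  0.0398]
 cyl 0.73 [ 0.4633 -0.0009] res px [ 0.1 -0.2 -0.6  0.5 -0.6  1.6]
 brass [ 0.4632 -0.0008] [-0.1 -0.1 -0.5  0.6 -0.4  0.7]
```

View pics/w7.png

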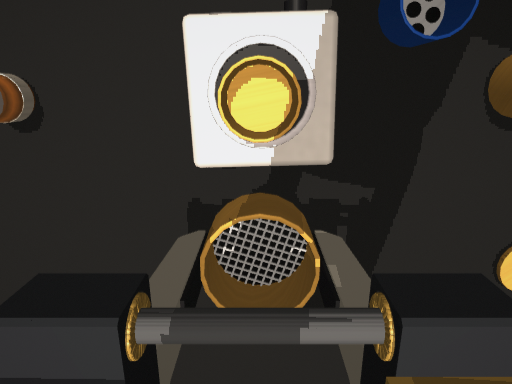

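The pan stands inside the ring at (260,99), and the fine sieve is held level at (260,250). Pan centre is (0.4633, -0.0008). Aligning and lowering most of the way.

>>> apply_moves(series=[0, 20, -0.4, 0, 0, 0, 0, 0, 30, 0, 0, 0, 0, 0, 0, 22.5, 0, 0, 0, 0, 0, 15, 0, 0, 0, 0, 0, 0, 20, 0, 0, 0, 0, 0, 0, 12, 0, 0, 0, 0, 0, 0, 3, 0, 0, 0, 0, 0, 0, 0, 0, 0, 0, 0, 0, 0])

```text
t: 17.5
tool_pos: [0.4636, -0.001, 0.2866]
orientation: [-1.966, 1.571, -0.395]
force: [0.1, 0.5, -2.5]
finger_gap: 0.0542
```

Run:
```python
from h import *
for i in range(3): snap('wrist'); s,R=st()
```

```text
t 17.55 tcp [ 0.4637 -0.001   0.2869] gap 0.0544 F [-0.6  0.7 -1.3] jaw [ 0.  1. -0.] app [ 0.001 -0.    -1.   ]
t 17.6 tcp [ 0.4637 -0.001   0.287 ] gap 0.0543 F [ 0.5 -1.  -1.4] jaw [ 0.  1. -0.] app [ 0.001 -0.    -1.   ]
t 17.65 tcp [ 0.4637 -0.001   0.287 ] gap 0.0543 F [-0.1  0.7 -1.1] jaw [ 0.  1. -0.] app [ 0.001 -0.    -1.   ]
```

>>> apply_moves(series=[4, 0, 0, 0, 0, 0, 0, 4, 0, 0, 0, 0, 0, 0, 2, 0, 0, 0, 0, 0, 0, 1, 0, 0, 0, 0, 0, 0, 0.5, 0, 0, 0, 0, 0, 0, 0, 0, 0, 0, 0, 0, 0, 0, 0, 0, 0, 0, 0, 0, 0, 0, 0, 0, 0, 0, 0])

```text
t: 18.65
tool_pos: [0.4634, -0.0009, 0.275]
orientation: [-1.817, 1.571, -0.246]
force: [-0.7, -0.7, -0.4]
finger_gap: 0.0545
```

Run:
```python
from h import *
for i in range(2): snap('side'); s,R=st()
```

```text
t 18.7 tcp [ 0.4634 -0.0009  0.275 ] gap 0.0543 F [ 0.1  0.3 -1.5] jaw [ 0.  1. -0.] app [ 0. -0. -1.]
t 18.75 tcp [ 0.4634 -0.0009  0.275 ] gap 0.0542 F [-0.2  0.1 -1.3] jaw [ 0.  1. -0.] app [ 0. -0. -1.]
```

>>> apply_moves(series=[0, 0, 0, 0, 0, 0, 0.6, 0, 0, 0, 0, 0, 0, 0.7, 0, 0, 0, 0, 0, 0, 0.8, 0, 0, 0, 0, 0, 0, 0.85, 0, 0, 0, 0, 0, 0, 0.85, -15, 0, 0, 0, 0, 0, 0.85, -30, 0, 0, 0, 0, 0, 0.85, -40, 0, 0, 0, 0, 0, 1])

```text
t: 19.75
tool_pos: [0.463, -0.0008, 0.3601]
orientation: [1.331, 1.568, 2.902]
force: [0.1, -0.5, 0.2]
finger_gap: 0.0849
```

Run:
```python
from h import *
s,R=st(); find('fine_sieve','wrist',.084,.116,.028,[.463,-.001],'w8.png')
find('fine_sieve','side',.084,.116,.028,[.463,-.001],'s8.png')
b=bot.snapshot('side'); brass(b,[.463,-.001],.04,.116,.028)
find('coarse_sieve','side',.006,.052,.028,[.457,.224])
find('coarse_sieve','top',.006,.052,.028,[.457,.224])
for n in ['w8','s8']: pass
a=cv2.imread('pics/w8.png'); c=cv2.imread('pics/s8.png'); c=cv2.resize(c[150:280,180:353],(400,300)); a=cv2.resize(a,(400,300)); cv2.imwrite('pics/c8.png',np.hstack([a,c]))
```

```text
t 19.75 tcp [ 0.463  -0.0008  0.3601] gap 0.0849 F [ 0.1 -0.5  0.2] jaw [0.    1.    0.001] app [-0.002  0.001 -1.   ]
wrist fine_sieve tip 0.86 [ 0.4581 -0.0047  0.0795]
 cyl 0.73 [ 0.4627 -0.0011] res px [ 0.  -0.2 -0.2  0.2 -0.5  0.9]
side fine_sieve tip 0.59 [ 0.4642 -0.0025  0.0744]
 cyl 0.74 [ 0.4616 -0.0029] res px [-0.1  0.1 -0.4  0.6 -1.   0.6]
 cyl 0.48 [ 0.4174 -0.0409] res px [-0.1 -0.1 -0.9  1.  -5.8  4. ]
 brass [4.652e-01 3.000e-04] [-0.1 -0.1  0.6 -0.5 -0.1  0.3]
side coarse_sieve tip 0.93 [0.3948 0.1272 0.0024]
side coarse_sieve tip 0.9 [ 0.376   0.3103 -0.    ]
side coarse_sieve tip 0.74 [4.563e-01 2.233e-01 4.000e-04]
side coarse_sieve tip 0.74 [3.515e-01 2.236e-01 1.000e-04]
 cyl 0.91 [0.3533 0.2193] res px [-0.  -0.1 -0.6  0.6 -0.7  0.8]
 cyl 0.73 [0.394 0.123] res px [-0.2 -0.  -0.3  0.5 -0.6  0.5]
 cyl 0.68 [0.4512 0.2234] res px [ 0.   0.1 -0.3  0.3 -0.8  0.5]
 cyl 0.62 [0.3739 0.3068] res px [ 0.3  0.2 -1.1  0.6 -0.9  0.4]
top coarse_sieve tip 0.96 [ 0.4564  0.225  -0.004 ]
top coarse_sieve tip 0.84 [ 0.3507  0.2152 -0.0025]
top coarse_sieve tip 0.79 [0.3925 0.1203 0.0015]
top coarse_sieve tip 0.69 [0.3742 0.3062 0.0026]
 cyl 0.97 [0.3504 0.2201] res px [ 0.1  0.  -1.1  1.  -0.4  0.4]
 cyl 0.95 [0.3728 0.3112] res px [-0.  -0.1 -1.1  1.2 -1.1  1.3]
 cyl 0.83 [0.4506 0.2266] res px [ 0.1  0.1 -1.1  1.  -0.8  0.6]
 cyl 0.59 [0.3916 0.1255] res px [ 0.1  0.1 -0.4  0.3 -1.4  0.9]
```

View pics/c8.png

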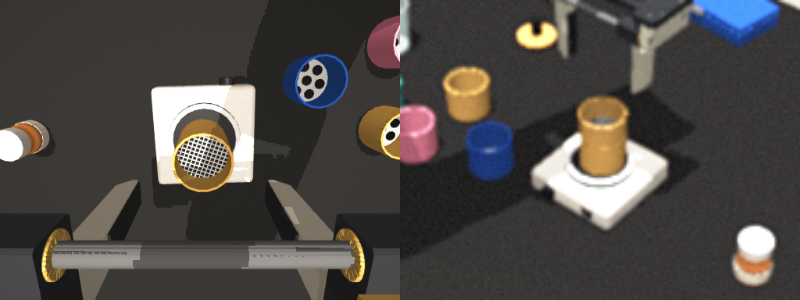

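The wrist view (left) and side crop (right) show the fine sieve flush on the pan as one straight cylinder, centre (0.463, -0.001). Next is the brass coarse sieve, near (0.452, 0.225).

>>> apply_moves(series=[0, 2, 25, 0, 0, 0, 1, 0, 2, 40, 0, 0, 0, 1, 0, 2, 45, 0, 0, 0, 1, 0, 2, 46, 0, 0, 0, 1, 15, 2, 40, 0, 0, 0, 1, 30, 1, 30, 0, 0, 0, 1, 25, 0, 0, 0, 0, 0, 1, 0, 0, 0, 0, 0, 0, 1])

```text
t: 21.4
tool_pos: [0.4515, 0.2253, 0.2881]
orientation: [1.824, 1.566, -2.887]
force: [-0.5, -0.3, 0.0]
finger_gap: 0.0929
```

Run:
```python
from h import *
for i in range(2): find('coarse_sieve','wrist',.006,.052,.028,[.452,.225],'w9.png')
s,R=st(); w=bot.snapshot('wrist'); brass(w,[.452,.225],.006,.052,.028)
```

```text
wrist coarse_sieve tip 0.7 [3.769e-01 3.074e-01 2.000e-04]
wrist coarse_sieve tip 0.67 [ 0.4548  0.2254 -0.0011]
wrist coarse_sieve tip 0.64 [0.3514 0.2163 0.0005]
wrist coarse_sieve tip 0.6 [0.3921 0.1211 0.0022]
 cyl 0.84 [0.3753 0.3097] res px [ 0.3  0.1 -1.   0.3 -1.   1.1]
 cyl 0.77 [0.3948 0.1236] res px [ 0.   0.1 -1.1  1.8 -1.4  1.8]
 cyl 0.76 [0.4531 0.2251] res px [-0.2  0.5 -0.7  1.1 -0.8  0.2]
 cyl 0.63 [0.353  0.2187] res px [ 0.   0.2 -1.2  1.1 -1.1  0.9]
wrist coarse_sieve tip 0.88 [ 0.3914  0.1213 -0.0013]
wrist coarse_sieve tip 0.84 [0.3751 0.3107 0.0023]
wrist coarse_sieve tip 0.81 [0.3526 0.2154 0.    ]
wrist coarse_sieve tip 0.69 [ 0.4523  0.2263 -0.0006]
wrist coarse_sieve tip 0.44 [ 0.4799  0.4207 -0.0037]
 cyl 0.85 [0.4527 0.225 ] res px [-0.  -0.  -0.6  0.6 -0.9  1. ]
 cyl 0.83 [0.353  0.2188] res px [ 0.   0.2 -0.9  0.9 -1.   0.9]
 cyl 0.73 [0.3947 0.1236] res px [ 0.1  0.1 -0.9  1.1 -1.2  1.7]
 cyl 0.56 [0.3749 0.309 ] res px [-0.4 -0.3 -0.4  0.9  0.2  0.1]
t 21.7 tcp [0.453  0.2248 0.2911] gap 0.0928 F [-0.1 -1.   0.3] jaw [0.001 1.    0.   ] app [ 0.002  0.    -1.   ]
 brass [0.4526 0.2252] [ 0.2 -0.1 -0.2 -0.  -0.3  0.5]
```

View pics/w9.png

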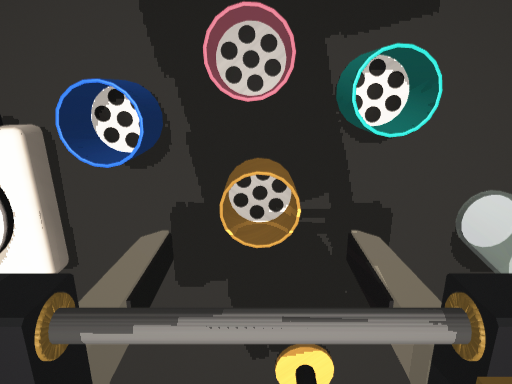

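The brass coarse sieve sits centred between the fingers at (260,203), with the look-alikes clear and the lid at (304,370). I'm descending to grip it 40 mm up.

>>> apply_moves(series=[22, 0, 0, 0, 0, 0, 1, 25, 0, 0, 0, 0, 0, 1, 22, 0, 0, 0, 0, 0, 1, 15, 0, 0, 0, 0, 0, 1, 0, 0, 0, 0, 0, 0, 1, 0, 0, 0, 0, 0, 0, 0.7, 0, 0, 0, 0, 0, 0, 0.5, 0, 0, 0, 0, 0, 0, 0.3])

```text
t: 22.75
tool_pos: [0.4526, 0.2252, 0.2066]
orientation: [-1.334, 1.57, 0.237]
force: [0.8, 0.4, -0.5]
finger_gap: 0.0678
```

>>> apply_moves(series=[0, 0, 0, 0, 0, 0, 0.2, 0, 0, 0, 0, 0, 0, 0.1, 0, 0, 0, 0, 0, 0, 0, 0, 0, 0, 0, 0, 0, 0, 0, 0, 0, 0, 0, 0, 0, -30, 0, 0, 0, 0, 0, 0, -50, 0, 0, 0, 0, 0, 0, -50, 0, 0, 0, 0, 0, 0])

```text
t: 23.75
tool_pos: [0.4521, 0.225, 0.3364]
orientation: [1.807, 1.569, -2.906]
force: [1.2, -0.3, -0.9]
finger_gap: 0.0545
```

>>> apply_moves(series=[-40, 0, 0, 0, 0, 0, 0, -15, -20, -20, 0, 0, 0, 0, 0, -25, -45, 0, 0, 0, 0, 0, -25, -50, 0, 0, 0, 0, 0, -13, -50, 0, 0, 0, 0, 0, 0, -40, 0, 0, 0, 0, 0, 0, -21, 0, 0, 0, 0, 0, 0, 0, 0, 0, 0, 0])

```text
t: 24.75
tool_pos: [0.5353, -0.0024, 0.3901]
orientation: [1.449, 1.569, 3.017]
force: [-0.1, 0.4, -0.7]
finger_gap: 0.0547
```

Run:
```python
from h import *
find('fine_sieve','wrist',.084,.116,.028,[.463,-.001],'w10.png')
w=bot.snapshot('wrist'); brass(w,[.463,-.001],.084,.116,.028);s,R=st()
```

```text
wrist fine_sieve tip 0.91 [ 0.4589 -0.0026  0.0837]
 cyl 0.6 [ 0.4629 -0.0007] res px [ 0.1  0.  -0.4  0.3 -1.1  1.4]
 brass [ 0.4626 -0.0006] [ 0.2  0.1 -1.1  0.6 -0.7  0.8]
t 24.95 tcp [ 0.5353 -0.      0.3907] gap 0.0551 F [-0.5  0.8 -1.7] jaw [-0.001  1.     0.   ] app [-0.001  0.    -1.   ]
```

View pics/w10.png

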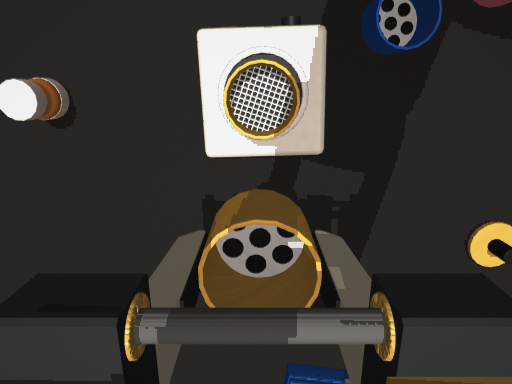

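The stack is at (261,97), and the coarse sieve is held level at (260,245). Aligning over the stack.

>>> apply_moves(series=[0, 20, -0.8, 0, 0, 0, 0, 0, 30, 0, 0, 0, 0, 0, 0, 22.5, 0, 0, 0, 0, 0, 15, 0, 0, 0, 0, 0, 0, 25, 0, 0, 0, 0, 0, 0, 17, 0, 0, 0, 0, 0, 0, 5, 0, 0, 0, 0, 0, 0, 0, 0, 0, 0, 0, 0, 0])

```text
t: 25.95
tool_pos: [0.4633, -0.0015, 0.3286]
orientation: [1.264, 1.57, 2.835]
force: [0.1, -1.0, -1.2]
finger_gap: 0.0551
```

Run:
```python
from h import *
for i in range(3): snap('wrist'); s,R=st()
```

```text
t 26.0 tcp [ 0.4634 -0.0016  0.3291] gap 0.0547 F [-0.9  0.2 -1.6] jaw [-0.  1. -0.] app [ 0. -0. -1.]
t 26.05 tcp [ 0.4634 -0.0016  0.3294] gap 0.0547 F [-0.8 -0.4 -0.8] jaw [-0.  1. -0.] app [ 0.001 -0.    -1.   ]
t 26.1 tcp [ 0.4633 -0.0017  0.3295] gap 0.0548 F [-0.1 -0.8 -1.2] jaw [-0.  1. -0.] app [ 0.001 -0.    -1.   ]
```

Within a millimetre, so I'm lowering the last 12.5 mm to the seat.

>>> apply_moves(series=[4, 0.4, 0.8, 0, 0, 0, 0, 4, 0, 0, 0, 0, 0, 0, 3, 0, 0, 0, 0, 0, 0, 1, 0, 0, 0, 0, 0, 0, 0.5, 0, 0, 0, 0, 0, 0, 0, 0, 0, 0, 0, 0, 0, 0, 0, 0, 0, 0, 0, 0, 0, 0, 0, 0, 0, 0, 0])

```text
t: 27.1
tool_pos: [0.4625, -0.0009, 0.3165]
orientation: [-1.347, 1.571, 0.224]
force: [0.4, 0.6, -1.4]
finger_gap: 0.0551
```

Run:
```python
from h import *
for i in range(2): snap('side'); s,R=st()
```

```text
t 27.15 tcp [ 0.4625 -0.0009  0.3165] gap 0.0547 F [-0.2  0.3 -1.4] jaw [ 0.  1. -0.] app [ 0. -0. -1.]
t 27.2 tcp [ 0.4625 -0.0009  0.3165] gap 0.0549 F [ 0.4  0.5 -1.3] jaw [ 0.  1. -0.] app [ 0. -0. -1.]
```

>>> apply_moves(series=[0, 0, 0, 0, 0, 0, 0.6, 0, 0, 0, 0, 0, 0, 0.7, 0, 0, 0, 0, 0, 0, 0.8, 0, 0, 0, 0, 0, 0, 0.85, 0, 0, 0, 0, 0, 0, 0.85, -15, 0, 0, 0, 0, 0, 0.85, -30, 0, 0, 0, 0, 0, 0.85, -40, 0, 0, 0, 0, 0, 1])

```text
t: 28.2
tool_pos: [0.4622, -0.0008, 0.4016]
orientation: [1.334, 1.568, 2.905]
force: [0.2, 0.3, -0.2]
finger_gap: 0.0851
```

Run:
```python
from h import *
s,R=st(); w=snap('wrist','w11.png'); brass(w,[.463,-.001],.04,.162,.028)
brass(w,[.463,-.001],.116,.162,.028)
b=snap('side','s11.png'); brass(b,[.463,-.001],.04,.162,.028)
find('lid','side',.006,.012,.028,[.627,.267])
snap('top'); print([(round(d['conf'],2),np.round(d['point'],4)) for d in bot.tip_of('lid','top')])
a=cv2.imread('pics/w11.png'); c=cv2.imread('pics/s11.png'); c=cv2.resize(c[140:270,180:353],(400,300)); a=cv2.resize(a,(400,300)); cv2.imwrite('pics/c11.png',np.hstack([a,c]))
```

```text
t 28.2 tcp [ 0.4622 -0.0008  0.4016] gap 0.0851 F [ 0.2  0.3 -0.2] jaw [0.    1.    0.001] app [-0.002  0.001 -1.   ]
 brass [ 0.4629 -0.001 ] [-0.2 -0.1 -0.7  1.  -1.3  1.1]
 brass [ 0.4599 -0.001 ] [-0.1  0.1 -0.9  1.2  3.7 -2.8]
 brass [ 0.4655 -0.0006] [ 0.1  0.   0.6 -0.9 -0.5  0.4]
side lid tip 0.54 [ 6.260e-01  2.667e-01 -4.000e-04]
 cyl 0.63 [0.6306 0.2696] res px [ 0.1 -0.5 -0.9  0.8  0.7 -0.1]
[(0.75, array([ 6.279e-01,  2.648e-01, -4.000e-04]))]
```

View pics/c11.png

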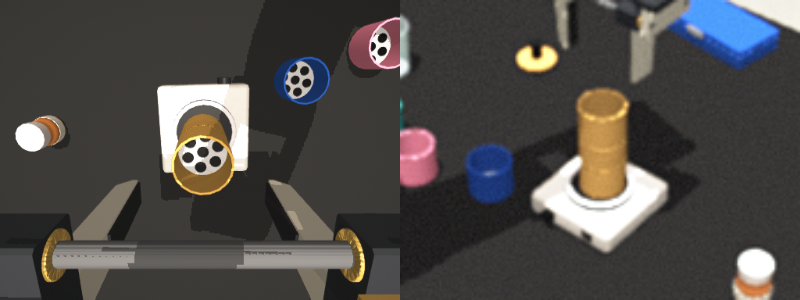

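Both views show three pieces stacked straight, with the coarse sieve flush on top. Now to the lid, near (0.627, 0.267).

>>> apply_moves(series=[0, -15, 25, 0, 0, 0, 1, 0, -30, 47, 0, 0, 0, 1, 0, -30, 50, 0, 0, 0, 1, 0, -30, 50, 0, 0, 0, 1, 15, -30, 48, 0, 0, 0, 1, 35, -20, 32, 0, 0, 0, 1, 40, -10, 16, 0, 0, 0, 1, 28, 0, 0, 0, 0, 0, 1])

```text
t: 29.55
tool_pos: [0.6271, 0.2684, 0.279]
orientation: [1.767, 1.566, -2.944]
force: [0.7, -0.1, 0.2]
finger_gap: 0.0928
```

Run:
```python
from h import *
for i in range(4): snap('wrist')
w=snap('wrist','w12.png'); s,R=st()
find('lid','wrist',.006,.012,.028,[.627,.267])
brass(w,[.627,.267],.006,.012,.028)
for z in(.012,.04): print(z,[np.round(proj(w,[.627+dx,.267,z])) for dx in(-.009,.009)])
```

```text
t 29.8 tcp [0.6278 0.2669 0.284 ] gap 0.0931 F [-0.3  0.8  0.6] jaw [0. 1. 0.] app [ 0.  0. -1.]
wrist lid tip 0.57 [6.243e-01 2.671e-01 4.000e-04]
 cyl 0.74 [0.6275 0.267 ] res px [-0.   0.1 -1.6  1.7 -0.8  0.8]
 brass [0.6127 0.2648] [  0.3   0.2  -4.    0.9 -20.2  19.5]
0.012 [array([260., 187.]), array([260., 209.])]
0.04 [array([260., 198.]), array([260., 222.])]
```

View pics/w12.png

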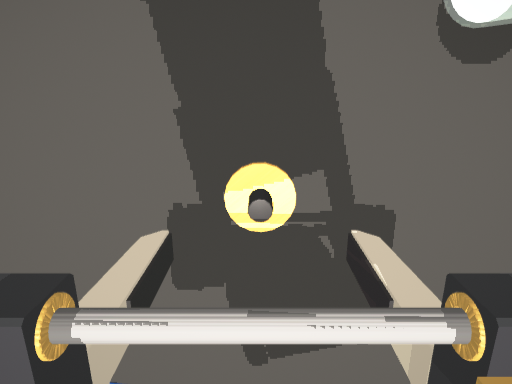

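The lid is centred between the fingers, disc (260,197), knob top (260,210), matching the predictions. I'm descending to grip the knob.

>>> apply_moves(series=[22, 0, 0, 0, 0, 0, 0.9, 25, 0, 0, 0, 0, 0, 0.8, 20, 0, 0, 0, 0, 0, 0.7, 12, 0, 0, 0, 0, 0, 0.6, 3, 0, 0, 0, 0, 0, 0.5, 0, 0, 0, 0, 0, 0, 0.4, 0, 0, 0, 0, 0, 0, 0.3, 0, 0, 0, 0, 0, 0, 0.3])

```text
t: 30.95
tool_pos: [0.6278, 0.2671, 0.2022]
orientation: [-1.327, 1.57, 0.243]
force: [0.5, -0.0, 0.4]
finger_gap: 0.0285
```

Run:
```python
from h import *
for i in range(2): snap('wrist'); s,R=st()
```

```text
t 31.0 tcp [0.6277 0.2671 0.202 ] gap 0.0284 F [ 0.6 -0.2 -0.2] jaw [0. 1. 0.] app [ 0.001  0.    -1.   ]
t 31.05 tcp [0.6276 0.2671 0.2019] gap 0.0282 F [ 0.7 -0.6 -0.3] jaw [0. 1. 0.] app [ 0.001  0.    -1.   ]
```

>>> apply_moves(series=[0, 0, 0, 0, 0, 0, 0.2, 0, 0, 0, 0, 0, 0, 0.1, 0, 0, 0, 0, 0, 0, 0, 0, 0, 0, 0, 0, 0, 0, -15, 0, 0, 0, 0, 0, 0, -40, 0, 0, 0, 0, 0, 0, -50, 0, 0, 0, 0, 0, 0, -50, 0, 0, 0, 0, 0, 0])

```text
t: 32.05
tool_pos: [0.6273, 0.267, 0.3588]
orientation: [-1.233, 1.571, 0.338]
force: [0.4, 0.3, -0.1]
finger_gap: 0.017
```

>>> apply_moves(series=[-50, 0, -10, 0, 0, 0, 0, -30, 10, -35, 0, 0, 0, 0, 0, 20, -50, 0, 0, 0, 0, 0, 20, -52, 0, 0, 0, 0, 0, 20, -50, 0, 0, 0, 0, 0, 15, -42, 0, 0, 0, 0, 0, 7, -29, 0, 0, 0, 0, 0, 0, 0, 0, 0, 0, 0])

```text
t: 33.05
tool_pos: [0.5349, -0.0026, 0.4375]
orientation: [-1.998, 1.569, -0.43]
force: [-0.0, 0.4, -1.3]
finger_gap: 0.0172
```

Run:
```python
from h import *
for i in range(4): snap('wrist')
w=snap('wrist','w13.png'); s,R=st(); z=s['tool_pos'][2]-.202
brass(w,[.463,-.001],.116,.162,.028)
find('lid','wrist',z+.006,z+.012,.028,s['tool_pos'][:2])
```

```text
t 33.3 tcp [5.356e-01 1.000e-04 4.366e-01] gap 0.017 F [ 0.1  0.3 -0.6] jaw [-0.001  1.     0.   ] app [ 0.  0. -1.]
 brass [ 0.4623 -0.0007] [ 0.  -0.1 -1.4  1.3 -0.2  0.4]
wrist lid tip 0.76 [5.318e-01 4.000e-04 2.378e-01]
 cyl 0.61 [5.361e-01 1.000e-04] res px [-0.1  2.5 -0.8  0.9 -1.4  0. ]
```

View pics/w13.png

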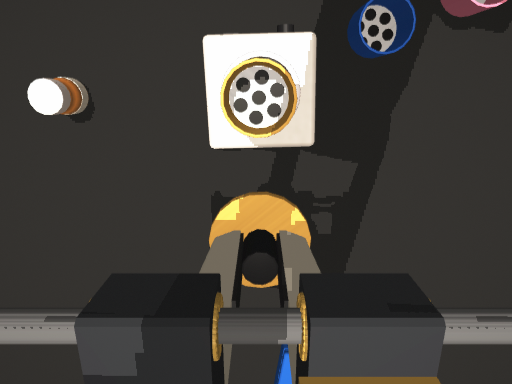

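The lid is held level at (260,240), and the stack top shows at (259,98). Aligning and lowering.

>>> apply_moves(series=[0, 20, -0.9, 0, 0, 0, 0, 0, 30, 0, 0, 0, 0, 0, 0, 23, 0, 0, 0, 0, 0, 15, 0, 0, 0, 0, 0, 0, 25, 0, 0, 0, 0, 0, 0, 20, 0, 0, 0, 0, 0, 0, 5, 0, 0, 0, 0, 0, 0, 0, 0, 0, 0, 0, 0, 0])

```text
t: 34.45
tool_pos: [0.463, -0.0017, 0.3711]
orientation: [1.233, 1.57, 2.804]
force: [-0.4, 0.6, -1.3]
finger_gap: 0.0178
```

Run:
```python
from h import *
for i in range(3): snap('wrist')
s,R=st()
```

```text
t 34.6 tcp [ 0.463  -0.0018  0.3721] gap 0.0171 F [ 0.4  0.2 -1.3] jaw [-0.  1. -0.] app [ 0.001 -0.    -1.   ]
```

>>> apply_moves(series=[4, 0.3, 0.9, 0, 0, 0, 0, 4, 0, 0, 0, 0, 0, 0, 3, 0, 0, 0, 0, 0, 0, 1.5, 0, 0, 0, 0, 0, 0, 1, 0, 0, 0, 0, 0, 0, 0, 0, 0, 0, 0, 0, 0, 0, 0, 0, 0, 0, 0, 0, 0, 0, 0, 0, 0, 0, 0])

```text
t: 35.6
tool_pos: [0.4622, -0.0009, 0.358]
orientation: [-1.827, 1.571, -0.256]
force: [0.1, -0.5, -0.1]
finger_gap: 0.0174
```

Run:
```python
from h import *
for i in range(2): snap('side'); s,R=st()
```

```text
t 35.65 tcp [ 0.4622 -0.0009  0.358 ] gap 0.0176 F [ 1.  -0.9 -1. ] jaw [ 0.  1. -0.] app [ 0. -0. -1.]
t 35.7 tcp [ 0.4622 -0.0009  0.358 ] gap 0.0176 F [-0.6  0.3 -0.2] jaw [ 0.  1. -0.] app [ 0. -0. -1.]
```

At seat height with no load on the wrist. I'm releasing, opening and withdrawing.

>>> apply_moves(series=[0, 0, 0, 0, 0, 0, 0.3, 0, 0, 0, 0, 0, 0, 0.4, 0, 0, 0, 0, 0, 0, 0.5, 0, 0, 0, 0, 0, 0, 0.5, 0, 0, 0, 0, 0, 0, 0.5, -15, 0, 0, 0, 0, 0, 0.5, -30, 0, 0, 0, 0, 0, 0.5, -40, 0, 0, 0, 0, 0, 0.5])

```text
t: 36.7
tool_pos: [0.462, -0.0009, 0.4442]
orientation: [1.343, 1.57, 2.914]
force: [1.1, 0.9, -0.3]
finger_gap: 0.0463
```

>>> apply_moves(series=[-20, 0, 0, 0, 0, 0, 0.5, 0, 0, 0, 0, 0, 0, 0.5, 0, 0, 0, 0, 0, 0, 0.5, 0, 0, 0, 0, 0, 0, 0.5, 0, 0, 0, 0, 0, 0, 0.5, 0, 0, 0, 0, 0, 0, 0.5, 0, 0, 0, 0, 0, 0, 0.5, 0, 0, 0, 0, 0, 0, 0.5])

```text
t: 37.7
tool_pos: [0.4622, -0.0009, 0.4629]
orientation: [1.401, 1.571, 2.971]
force: [0.4, -0.1, 1.0]
finger_gap: 0.0466
```

Run:
```python
from h import *
s,R=st(); find('lid','wrist',.162,.168,.028,[.463,-.001],'w14.png')
b=snap('side','s14.png'); brass(b,[.463,-.001],.04,.168,.028)
for n in['jar','beaker','lid']: print(n,[(round(d['conf'],2),np.round(d['point'],3)) for d in bot.tip_of(n,'side')][:1])
a=cv2.imread('pics/w14.png'); c=cv2.imread('pics/s14.png'); c=cv2.resize(c[130:260,180:353],(400,300)); a=cv2.resize(a,(400,300)); cv2.imwrite('pics/c14.png',np.hstack([a,c]))
```

```text
t 37.7 tcp [ 0.4622 -0.0009  0.4629] gap 0.0466 F [ 0.4 -0.1  1. ] jaw [0. 1. 0.] app [-0.  0. -1.]
wrist lid tip 0.57 [4.610e-01 3.000e-04 1.589e-01]
wrist lid tip 0.26 [ 0.4632 -0.2208  0.0044]
 cyl 0.93 [ 0.4623 -0.0008] res px [-0.   0.1 -0.8  0.9 -0.7  0.8]
 brass [ 0.4639 -0.0008] [-0.   0.   0.2 -0.2 -0.9  0.7]
jar [(0.83, array([ 0.46 , -0.217, -0.004]))]
beaker [(0.63, array([ 0.477,  0.419, -0.003]))]
lid [(0.76, array([0.46 , 0.001, 0.154]))]
```

View pics/c14.png

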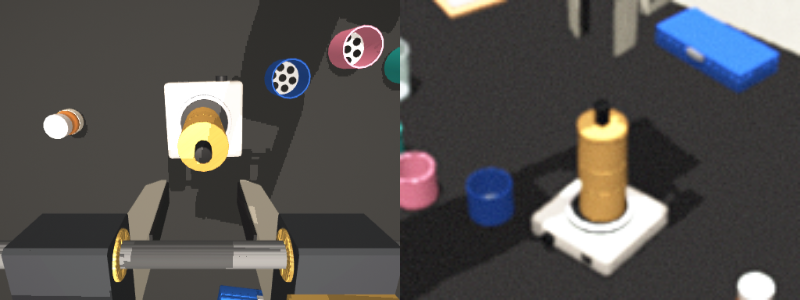

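Both views show the full stack straight, with the lid flush and the gripper clear. I'm handing in.

```bash
python3 -c "
from workcell import bot
print(bot.sign_off())"
```

```text
the job is handed in; nothing more can be done
None
```

I stacked the pan, fine sieve, coarse sieve and lid on the platform in that order, releasing each before fetching the next. I handed in with the robot's clock at about 38 s. `sign_off()` gives no verdict, so whether it passed rests on these last checks:

- **Stack:** the wrist fit put the lid at (0.4623, -0.0008) m, within 1 mm of the pieces below. The side picture shows one straight upright stack with the lid flush and the gripper clear.
- **Seating:** each sieve and the lid was let go about at its seated height with no contact force on the wrist. The pan was let go within about 1 mm of its seated height.
- **Bystanders:** the side camera put the jar and beaker within about 4 mm of their starting readings, which is the network's accuracy. The coloured look-alikes were not touched.
- **Disagreements:** side-camera fits of the stack sat 1 to 4 mm off the wrist fits in x. Some wrist and side fits had poor residuals or gave no result where the piece was hidden or in glare, so I left those out.

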